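# Sort the stray pastels by length, then hold the dusting brush ready over the tray

### The arm

A 6-joint arm with a two-finger parallel gripper is mounted at the origin on the work surface. World frame = base frame: x ahead of the robot, y to its left, z up, the work surface at z = 0. Lengths are in m, angles in rad, forces in N, time in s.
With the tool pointing down it reaches from about 0.4 to 0.825 m from the base axis. Payload 7 kg.
Tool frame: the origin (TCP) lies midway between the tips of the shut fingers; the grasp point (between the pads) lies 19 mm behind it; z points along the fingers, y is the line along which they close (so a half turn about z gives the same grasp; the last joint's range is limited). The gripper opens to 88 mm and grips with 3 to 60 N. Pads are 19 mm wide; open, the fingers measure 130 mm over their backs; the gripper's body (78 mm by 193 mm) begins 47 mm behind the grasp point.
Start: joints at [-1.024, 0.359, 0.012, 0, -1.224, -0.288], TCP at [0.173, -0.653, 0.227] pointing down, gripper open.
Joint ranges: [-3.07, 3.07], [-1.43, 2.12], [-1.02, 1.25], [-3.03, 1.67], [-3.05, -0], [-3.03, 3.03]. Speed limits (rad/s): [2.39, 2.39, 3.01, 3.14, 3.14, 3.14].

### API

Orientations are given as [roll, pitch, yaw] about the fixed x, y, z axes, in that order (R = Rz(yaw) Ry(pitch) Rx(roll)).
In Python, from bench import manip, viewer, masks_of, spot_point gives the robot as it stands.
- The arm moves only by the tool step_arm, never from a script. Its argument "moves" is a list of rows, each a list of 7 numbers: the finger opening in mm, from 0 to 87.6, then the shift along the tool's x, y, z in units of 50 mm (1.0 is 50 mm), then the turn, a rotation vector about the tool's x, y, z in units of 8 degrees (1.0 is 8 degrees). A call has 1 to 8 rows; each row shifts and turns the commanded pose from where the row before left it, along the tool's axes as they then stand; what a row does not reach is not made up. A row lasts 1/10 s, in which the tool goes at most 50 mm and 8.59 degrees, less where a joint would pass 70% of its speed; a pose out of reach is approached as far as the arm can. A call is refused whole if a number of a shift passes 1 or a number of a turn 1, either way. A call with a gripper value outside its range is refused whole. The fingers move at their own pace and stop on an object; "newtons" is the grip in N (left out, the last holds). Time passes only in rows, so rows that do not move let the fingers close. It gives the time, the measured TCP pose, the force, the opening and the grip force at its end, in the units of the state.
- manip.sense(): the state, without advancing time (a new reading comes with each control period).
- viewer.snapshot(name): name is "scene" or "top" or "wrist"; returns a dict with "pixels" (420x560x3 uint8, blue, green, red), "intrinsics" (3x3 intrinsics, pixels), "rvec" (rotation vector, rad) and "tvec" (3), from world to camera coordinates, as OpenCV has them. Camera axes: x right, y down, z forward; pixel columns grow to the right and rows downward; lengths in m; the calibration is good to about 2 mm. A picture is of the moment at which its call begins. There is no depth.
- manip.finish_job(): hands the job in; it is judged then, once.
Trained networks look in a picture, given as the dict that the camera call returned (one of the last four; its "shot" number tells which), for a name from the list of things; names that differ only in an ending like _2 or _b are one class to them, and where a whole thing is asked for, a point or a joint stands for the part that bears it (a point fixed in the world has none). Each returns a list of dicts, best first, with "p" (0 to 1); they miss things now and then, are a little off and sometimes report something else, mostly with a low value. They report only what shows in the picture. A call takes as long as a camera call. They do not tell look-alikes from the thing itself.
- masks_of(name, picture): "mask" (420x560 bool, what is visible of it) and "bbox" ([left, top, right, bottom] in pixels, round what is visible of it).
- spot_point(name, picture): "point" ([column, row] in pixels: a listed point, or the origin of a listed thing).
The state is a dict: "time": time; "q": joint angles; "qd": joint speeds; "joint_efforts": joint torques, N m; "tcp_pos": TCP position; "ee_rot": TCP orientation; "ft_force": force on the tool from outside, world axes, zero at the start; "wrist_torque": the same for the moment, N m; "gripper_width": finger opening in m; "finger_force": force on a finger pad.
Only numpy, scipy, OpenCV 4.12 (cv2) and the standard library are available. Lean on these libraries where they do the work, as an engineer would, in place of code of your own. Each camera call takes 0.05 s, during which the arm holds its last target. There are 200 camera calls.

### The job

Tidy the pastel tray: lay the long stray orange pastel in the row of long pastels and the short one in the row of short pastels, each flat on the row's floor beside and in line with those already there, set down rather than dropped. Then draw the flat dusting brush out of its slanted rack, turn it level with its wide faces up and down, and finish while still holding it in the gripper, bristles over the middle of the tray and about 15 cm above the table, ready to dust, touching nothing else. Leave the other things on the table where they are.

Things in the scene. Friction and masses are not known exactly. Their poses are not given: they have to be found in the camera images.
- tray: Fixed shallow light-wood tray, 142 (x) by 207 mm (y), floor 4 mm thick, wall tops 12 mm above the table. Origin: centre of underside. Long row (inside 132 x 114 mm) at -y, short row (132 x 78 mm) at +y. Pastels lie along tray y. Two fixed ones (18 mm square, tops 22 mm high) sit at x = +33 and +55 mm in each row: red, blue 100 mm long; green, yellow 64 mm long. The rest, 90 mm wide in x, is empty.
- row_long (a point): Middle of the empty part of the long row, on its floor (4 mm above the table); axes as the tray's. Empty space around it: 45 mm either way in x, 57 mm either way in y.
- row_short (a point): Middle of the empty part of the short row, on its floor (4 mm above the table); axes as the tray's. Empty space around it: 45 mm either way in x, 39 mm either way in y.
- tray_middle (a point): Centre of the tray in x and y, at floor height (4 mm); axes as the tray's.
- stick_long: Loose orange square pastel, 18 x 18 mm and 100 mm long along its y, about 40 g, lying on the table. Origin: centre of its underside.
- stick_short: Loose orange square pastel of the same look, 18 x 18 mm and 64 mm long along its y, about 26 g, lying on the table. Origin: centre of its underside.
- stick_long_mid (a point): Centre of the long loose orange pastel (9 mm above its underside); axes as the pastel's.
- stick_short_mid (a point): Centre of the short loose orange pastel (9 mm above its underside); axes as the pastel's.
- rack: Fixed dark-wood brush rack: base 110 x 80 x 10 mm, waxed pocket between cheeks 58 mm high, 60 mm over all. Origin: centre of underside. Pocket axis rises 50 deg above level towards the rack's +x; side walls 65 mm long (3 mm clear of the handle), roofed for 40 mm (5 mm clear). Below, a tongue 18 mm wide, 6 mm thick supports the handle up to 111 mm from the butt. Mouth 74 mm above the table.
- rack_seat (a point): Bottom of the pocket, where the handle's butt rests: 12 mm to -x of the rack's origin and 24 mm above the table; axes as the rack's.
- brush: Loose flat dusting brush, 90 g, 225 mm long, handle 65 mm deep in the pocket, bristles up, leaning as the pocket does. Origin: centre of the handle's butt; x runs to the bristles, y across the width, z square to the wide faces. Handle 26 wide, 14 thick to x = 130 mm, ferrule 60 wide, 16 thick to 170, rigid dark bristles 56 wide, 12 thick to 225. Centre of mass near x = 100 mm.
- brush_grip (a point): Middle of the bare handle above the pocket, on the brush's axis 105 mm from the butt, where it can be pinched across its 26 mm width; axes as the brush's.
- bristles (a point): Middle of the bristles, on the brush's axis 195 mm from the butt; axes as the brush's.
- eraser: Loose pink eraser, 30 x 55 x 12 mm; leave alone. Origin: centre of its underside.
- tack_box: Loose small paper box with a green band, 45 x 55 x 22 mm; leave alone. Origin: centre of its underside.
- pencil_tin: Loose closed metal pencil tin, 50 x 190 x 18 mm; leave alone. Origin: centre of its underside.
- clip_box: Loose black and white paper-clip box, 60 x 95 x 24 mm; leave alone. Origin: centre of its underside.
- tape_roll: Loose roll of paper tape lying flat, 60 mm across, 20 mm high; leave alone. Origin: centre of its underside.
Things that resemble listed ones, but are neither listed nor needed, are in the scene too. Leave any green or purple look-alike of the stick_long alone.

How it is judged:
By the outcome, as a careful person would: the job done as asked, in the order asked, and still so for the second after the job is handed in, while the arm keeps its last pose, push and grip.
It also fails if it takes over 64 s, if anything falls off the work surface, if the arm or the gripper's body presses on something with over 40 N, if the wrist force passes 120 N, or if a joint passes its speed limit or range.

## Working session

There is one attempt and no reset: what is moved stays moved. The work goes in short steps, Python scripts to look and compute and a tool call to move; the robot and the scene stay as the last step left them, time stands still between calls to the robot, and variables do not carry over. Pictures are saved under pics/ and viewed, at most 10 in all, crops included, and the job is handed in when it is done.

Besides the shell and the picture viewer there is one more tool, called as a command line: name --pt "numbers of a row" for each row, then --argument value for the rest. step_arm: Moves the arm, as the interface text tells. Its arguments: {"type":"object","properties":{"moves":{"type":"array"},"newtons":{"type":"number"}},"required":["moves"]}

```bash
ls; mkdir -p pics; cat > h.py <<'E'
import numpy as np, cv2
from bench import manip, viewer, masks_of, spot_point
def cam(p):
    R,_=cv2.Rodrigues(np.array(p["rvec"],float)); return R,np.array(p["tvec"],float).ravel(),np.array(p["intrinsics"],float)
def ray(p,uv,z):
    R,t,K=cam(p); d=R.T@np.linalg.solve(K,[uv[0],uv[1],1.]); c=-R.T@t
    return c+d*(z-c[2])/d[2]
def proj(p,X):
    R,t,K=cam(p); x=K@(R@np.array(X,float)+t); return x[:2]/x[2]
def axes(p,mask,z):
    "min area rect of mask back-projected on plane z"
    cs,_=cv2.findContours(mask.astype(np.uint8),cv2.RETR_EXTERNAL,cv2.CHAIN_APPROX_NONE)
    c=max(cs,key=cv2.contourArea)[:,0,:]
    P=np.array([ray(p,q,z)[:2] for q in c])*1000
    return cv2.minAreaRect(P.astype(np.float32))
E
python3 - <<'E'
from h import *
s=manip.sense(); print({k:np.round(v,3) for k,v in s.items()})
P={n:viewer.snapshot(n) for n in ("scene","top")}
for n,p in P.items():
    cv2.imwrite(f"pics/{n}0.png",p["pixels"])
    R,t,K=cam(p);print(n,-R.T@t,K[0,0])
    for k in ("stick_long","stick_short","tray","rack","brush"):
        for m in masks_of(k,p)[:4]:
            a=axes(p,m["mask"],0.018 if 'stick' in k else .012) if m["mask"].any() else None
            print(n,k,round(m["p"],2),np.round(m["bbox"]),a and [np.round(x,1) for x in a])
    for k in ("row_long","row_short","tray_middle","rack","rack_seat","brush_grip","bristles","stick_long_mid","stick_short_mid"):
        zz={"row_long":.004,"row_short":.004,"tray_middle":.004,"rack":0,"rack_seat":.024,"brush_grip":.104,"bristles":.173}.get(k,.009)
        for m in spot_point(k,p)[:3]: print(n,k,round(m["p"],2),np.round(m["point"],1),np.round(ray(p,m["point"],zz),4))
E
```

```text
pics
{'time': np.float64(0.0), 'q': array([-1.024,  0.359,  0.011, -0.   , -1.224, -0.288]), 'qd': array([-0.   ,  0.001, -0.   , -0.001, -0.   , -0.001]), 'joint_efforts': array([-1.0000e-03, -5.8273e+01,  2.9306e+01,  6.9970e+00,  7.0000e-03,
       -0.0000e+00]), 'tcp_pos': array([ 0.173, -0.652,  0.226]), 'ee_rot': array([ 3.14 , -0.   , -2.883]), 'ft_force': array([ 0.537, -0.727, -0.677]), 'wrist_torque': array([ 0.04 , -0.005,  0.017]), 'finger_force': np.float64(0.0), 'gripper_width': np.float64(0.088)}
scene [0.95247951 0.61564962 1.22472887] 456.8785255473432
scene stick_long 0.82 [346. 211. 385. 225.] [array([326.2, 258.6]), array([ 27.7, 100.5]), np.float64(40.6)]
scene stick_long 0.67 [427. 283. 463. 288.] [array([307., 547.]), array([ 22.4, 105.5]), np.float64(55.8)]
scene stick_long 0.54 [371. 243. 398. 267.] [array([372.6, 380.7]), array([25.6, 98.7]), np.float64(7.5)]
scene stick_long 0.53 [337. 258. 359. 287.] [array([483.3, 354.7]), array([101. ,  21.8]), np.float64(79.8)]
scene stick_short 0.67 [308. 270. 324. 295.] [array([583.1, 321.2]), array([22.4, 66.1]), np.
[... 2719 characters left out ...]
dle 0.53 [432.6 181.6] [ 0.6154 -0.3198  0.004 ]
top rack 0.74 [423.1 205.1] [ 0.544  -0.2888  0.    ]
top rack_seat 0.93 [423.5 212.3] [ 0.5199 -0.282   0.024 ]
top brush_grip 0.72 [315.8 215.3] [0.5086 0.0432 0.104 ]
top brush_grip 0.61 [433.4 181.8] [ 0.599  -0.2905  0.104 ]
top bristles 0.83 [443.1 153.5] [ 0.6646 -0.2981  0.173 ]
top bristles 0.73 [300.8 215.3] [0.5034 0.0862 0.173 ]
top stick_long_mid 0.72 [146.7 287. ] [0.3067 0.5515 0.009 ]
top stick_long_mid 0.6 [207.  230.9] [0.4733 0.3705 0.009 ]
top stick_long_mid 0.59 [241.2 280.9] [0.322  0.2661 0.009 ]
top stick_short_mid 0.44 [221.3 192.7] [0.59   0.3274 0.009 ]
top stick_short_mid 0.44 [433.7 180.8] [ 0.617  -0.3217  0.009 ]
```

```bash
python3 - <<'E'
import cv2,numpy as np
a=cv2.imread("pics/top0.png")[140:320,120:470]; cv2.imwrite("pics/topc.png",cv2.resize(a,None,fx=2.28,fy=2.28,interpolation=cv2.INTER_CUBIC))
b=cv2.imread("pics/scene0.png")[100:310,140:480]; cv2.imwrite("pics/scenec.png",cv2.resize(b,None,fx=2.3,fy=2.3,interpolation=cv2.INTER_CUBIC))
E
```

```text
(no output)
```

View pics/topc.png

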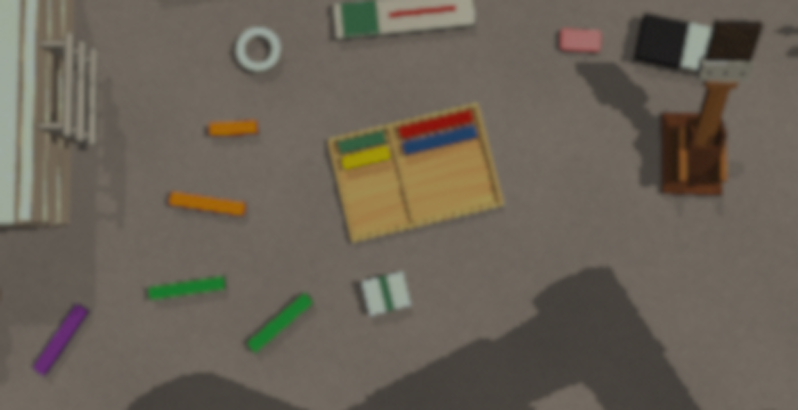

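View pics/scenec.png

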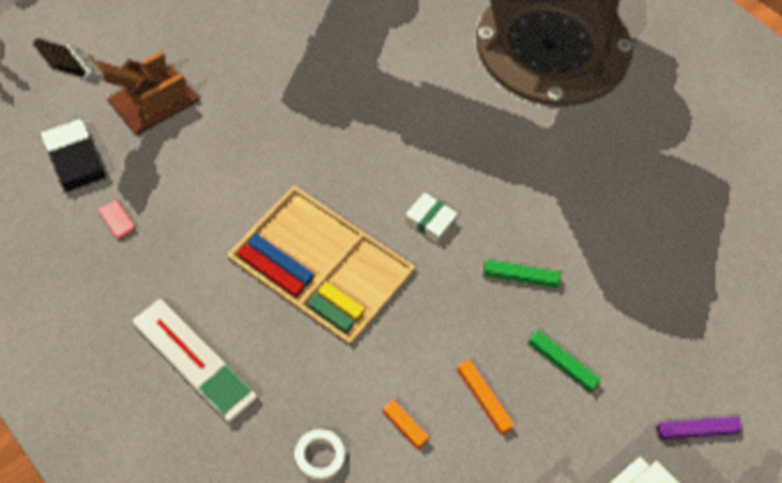

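Long orange pastel: crop (207,204), which is top-picture pixel (211,229) and world about (0.48,0.357). Short orange: crop (233,128), top pixel (222,196), about (0.582,0.323).

What could be taken for them:
- Green, top pixel (202,266)
- Green, top pixel (241,281)
- Purple, top pixel (147,289)
- The fixed red, blue, green and yellow pastels in the tray

The two oranges in the open are unambiguous, and the long one is about 101 mm against about 62 mm.

```bash
cat >> h.py <<'E'
from scipy.spatial.transform import Rotation as Ro
def down(yaw): return Ro.from_euler("xyz",[np.pi,0,yaw])
def plan(wps,start=None,step=.045,ang=7.5,grip=None):
    "wps: (pos,Rotation). prints rows, simulating rounded rows"
    s=manip.sense()
    p,R=start or (np.array(s["tcp_pos"],float),Ro.from_euler("xyz",s["ee_rot"]))
    for q,T in wps:
        q=np.array(q,float); n=int(np.ceil(max(np.linalg.norm(q-p)/step,np.degrees((R.inv()*T).magnitude())/ang,1)))
        rows=[]
        for i in range(n):
            k=n-i
            d=np.round(R.inv().apply((q-p)/k)/.05,2); w=np.round(np.degrees((R.inv()*T).as_rotvec())/k/8,2)
            p=p+R.apply(d*.05); R=R*Ro.from_rotvec(np.radians(w*8)); rows.append(list(map(float,np.r_[d,w]+0)))
        print(len(rows),"rows to",np.round(p,4))
        for r in rows: print("  ",*["%g"%x for x in r],sep=",")
    return p,R
E
python3 - <<'E'
from h import *
plan([([.45,-.35,.3],down(-2.5)),([.47,.1,.3],down(-1.9)),([.45,.32,.25],down(-1.728))],step=.048)
E
```

```text
9 rows to [ 0.4498 -0.35    0.3   ]
  ,-0.77,0.49,-0.16,0,0,-0.3
  ,-0.79,0.46,-0.16,0,0,-0.31
  ,-0.81,0.43,-0.16,0,0,-0.3
  ,-0.82,0.39,-0.16,0,0,-0.31
  ,-0.84,0.35,-0.17,0,0,-0.3
  ,-0.85,0.32,-0.16,0,0,-0.31
  ,-0.87,0.28,-0.17,0,0,-0.3
  ,-0.88,0.25,-0.16,0,0,-0.31
  ,-0.88,0.21,-0.17,0,0,-0.3
10 rows to [0.4699 0.1003 0.3001]
  ,-0.57,0.7,0,0,0,-0.43
  ,-0.61,0.66,0,0,0,-0.43
  ,-0.65,0.62,0,0,0,-0.43
  ,-0.69,0.58,0,0,0,-0.43
  ,-0.72,0.54,0,0,0,-0.43
  ,-0.75,0.5,0,0,0,-0.43
  ,-0.78,0.45,0,0,0,-0.43
  ,-0.81,0.4,0,0,0,-0.43
  ,-0.83,0.36,0,0,0,-0.43
  ,-0.85,0.31,0,0,0,-0.43
5 rows to [0.4501 0.32   0.2501]
  ,-0.81,0.36,0.2,0,0,-0.25
  ,-0.82,0.33,0.2,0,0,-0.25
  ,-0.83,0.3,0.2,0,0,-0.24
  ,-0.84,0.28,0.2,0,0,-0.25
  ,-0.84,0.24,0.2,0,0,-0.24
```

step_arm --pt "87 -0.77 0.49 -0.16 0 0 -0.3" --pt "87 -0.79 0.46 -0.16 0 0 -0.3" --pt "87 -0.81 0.43 -0.16 0 0 -0.3" --pt "87 -0.82 0.39 -0.16 0 0 -0.3" --pt "87 -0.84 0.35 -0.17 0 0 -0.3" --pt "87 -0.85 0.32 -0.16 0 0 -0.3" --pt "87 -0.87 0.28 -0.17 0 0 -0.3" --pt "87 -0.88 0.25 -0.16 0 0 -0.3"

```text
time: 2.3
tcp_pos: [0.421, -0.3825, 0.2923]
ee_rot: [-3.141, 0.0, -2.546]
ft_force: [0.8, 0.3, 0.4]
gripper_width: 0.087
finger_force: 0.0
```

step_arm --pt "87 -0.88 0.21 -0.17 0 0 -0.3" --pt "87 -0.57 0.7 0 0 0 -0.43" --pt "87 -0.61 0.66 0 0 0 -0.43" --pt "87 -0.65 0.62 0 0 0 -0.43" --pt "87 -0.69 0.58 0 0 0 -0.43" --pt "87 -0.72 0.54 0 0 0 -0.43" --pt "87 -0.75 0.5 0 0 0 -0.43" --pt "87 -0.78 0.45 0 0 0 -0.43"

```text
time: 3.1
tcp_pos: [0.4663, -0.0342, 0.3005]
ee_rot: [-3.141, 0.001, -2.083]
ft_force: [0.6, 0.4, 0.6]
gripper_width: 0.0871
finger_force: 0.0
```

step_arm --pt "87 -0.81 0.4 0 0 0 -0.43" --pt "87 -0.83 0.36 0 0 0 -0.43" --pt "87 -0.85 0.31 0 0 0 -0.43" --pt "87 -0.81 0.36 0.2 0 0 -0.25" --pt "87 -0.82 0.33 0.2 0 0 -0.25" --pt "87 -0.83 0.3 0.2 0 0 -0.24" --pt "87 -0.84 0.28 0.2 0 0 -0.25" --pt "87 -0.84 0.24 0.2 0 0 -0.24"

```text
time: 3.9
tcp_pos: [0.4541, 0.3212, 0.25]
ee_rot: [-3.141, 0.001, -1.732]
ft_force: [0.5, -0.2, 0.3]
gripper_width: 0.0869
finger_force: 0.0
```

```bash
python3 - <<'E'
from h import *
s=manip.sense(); print(s["time"],np.round(s["tcp_pos"],4),np.round(s["ee_rot"],4),np.round(s["qd"],2))
p=viewer.snapshot("wrist"); p=viewer.snapshot("wrist")
s=manip.sense(); print(np.round(s["tcp_pos"],4),np.round(s["ee_rot"],4))
cv2.imwrite("pics/w1.png",p["pixels"])
R,t,K=cam(p);print(-R.T@t,K[0,0])
hsv=cv2.cvtColor(p["pixels"],cv2.COLOR_BGR2HSV)
for k in ("stick_long","stick_short"):
    for m in masks_of(k,p):
        print(k,round(m["p"],2),np.round(m["bbox"]),[np.round(x,1) for x in axes(p,m["mask"],.018)],np.median(hsv[m["mask"]],axis=0))
mk=cv2.inRange(hsv,(7,130,90),(18,255,255)); n,l,st,c=cv2.connectedComponentsWithStats(mk)
for i in range(1,n):
    if st[i,4]>300: print("hsv",st[i],[np.round(x,1) for x in axes(p,l==i,.018)])
E
```

```text
3.9 [0.4541 0.3212 0.25  ] [-3.1412e+00  7.0000e-04 -1.7318e+00] [ 0.56  0.42  0.27  0.    0.16 -0.22]
[0.4537 0.3231 0.2479] [ 3.1402e+00 -1.8000e-03 -1.7293e+00]
[0.44166341 0.24623378 0.40590918] 325.0845483548394
stick_long 0.78 [336. 165. 371. 245.] [array([368.9, 381.4]), array([ 20.9, 103.8]), np.float64(7.8)] [ 65. 170. 150.]
stick_long 0.64 [254. 162. 274. 238.] [array([479.2, 355.8]), array([102.3,  19.2]), np.float64(80.5)] [ 16. 210. 210.]
stick_long 0.61 [346.  65. 422. 133.] [array([323.9, 260.1]), array([ 20.5, 101.6]), np.float64(40.1)] [ 65. 166. 135.]
hsv [178   0  34  53 632] [array([517.1, 152. ]), array([14.3, 56.2]), np.float64(12.9)]
hsv [164 160  28  53 769] [array([579.8, 321.6]), array([65.3, 20.7]), np.float64(89.1)]
hsv [ 256  160   15   79 1131] [array([479.3, 355.1]), array([101. ,  17.2]), np.float64(80.5)]
```

View pics/w1.png

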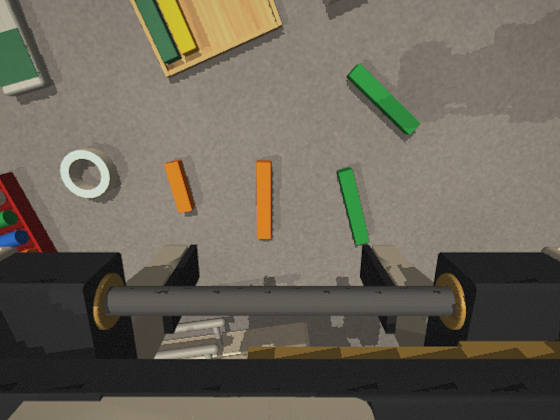

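The wrist picture shows the long orange at (264,199) and the short one at (178,186). The greens at (383,99) and (352,206) are separate, so I'm going for the long orange.

```bash
python3 - <<'E'
from h import *
a=plan([([.4793,.3555,.06],down(-1.737)),([.4793,.3555,.005],down(-1.737))],step=.047)
E
```

```text
5 rows to [0.4792 0.3557 0.0598]
  ,-0.16,-0.08,0.76,0,0,0.01
  ,-0.16,-0.08,0.76,0,0,0.01
  ,-0.16,-0.07,0.76,0,0,0.01
  ,-0.15,-0.08,0.75,0,0,0
  ,-0.16,-0.07,0.76,0,-0.01,0.01
2 rows to [0.4792 0.3557 0.0048]
  ,0,0,0.55,0,0,0
  ,0,0,0.55,0,0,0
```

step_arm --pt "60 -0.16 -0.08 0.76 0 0 0.01" --pt "60 -0.16 -0.08 0.76 0 0 0.01" --pt "60 -0.16 -0.07 0.76 0 0 0.01" --pt "60 -0.15 -0.08 0.75 0 0 0" --pt "60 -0.16 -0.07 0.76 0 0 0.01" --pt "60 0 0 0.4 0 0 0" --pt "60 0 0 0.4 0 0 0" --pt "60 0 0 0.3 0 0 0"

```text
time: 4.9
tcp_pos: [0.4802, 0.3538, 0.0048]
ee_rot: [3.141, -0.0, -1.741]
ft_force: [0.8, -0.2, 0.1]
gripper_width: 0.0604
finger_force: 0.0
```

step_arm --pt "60 0 0 0 0 0 0" --pt "60 0 0 0 0 0 0"

```text
time: 5.1
tcp_pos: [0.4805, 0.3546, 0.0063]
ee_rot: [-3.141, 0.0, -1.74]
ft_force: [0.7, 0.4, 1.4]
gripper_width: 0.0598
finger_force: 0.0
```

```bash
python3 - <<'E'
from h import *
s=manip.sense(); print(s["time"],np.round(s["tcp_pos"],4),np.round(s["ee_rot"],4))
p=viewer.snapshot("wrist"); cv2.imwrite("pics/w2.png",p["pixels"])
hsv=cv2.cvtColor(p["pixels"],cv2.COLOR_BGR2HSV)
mk=cv2.inRange(hsv,(7,150,120),(18,255,255)); n,l,st,c=cv2.connectedComponentsWithStats(mk)
for i in range(1,n):
    if st[i,4]>300: print("hsv",st[i],[np.round(x,1) for x in axes(p,l==i,.018)])
E
```

```text
5.1 [0.4805 0.3546 0.0063] [-3.1412e+00  3.0000e-04 -1.7400e+00]
hsv [  27  173   65   83 2801] [array([576.5, 307.7]), array([38.9, 27.3]), np.float64(87.5)]
hsv [ 265  172   38  114 4166] [array([475.3, 333.3]), array([58.6, 17.8]), np.float64(80.5)]
hsv [ 267  316   34   31 1023] [array([484.8, 389.9]), array([19.1, 17.7]), np.float64(80.3)]
```

View pics/w2.png

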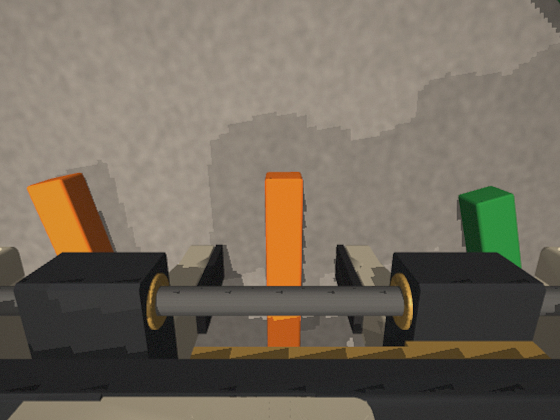

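The pastel sits centred between the fingers at (284,250). Closing on it, then carrying it over the tray for a closer look.

step_arm --pt "10 0 0 0.02 0 0 0" --pt "10 0 0 0 0 0 0" --pt "10 0 0 0 0 0 0" --pt "10 0 0 0 0 0 0" --pt "10 0 0 0 0 0 0" --pt "10 0 0 0 0 0 0" --newtons 15

```text
time: 5.75
tcp_pos: [0.4798, 0.3552, 0.0046]
ee_rot: [3.142, -0.0, -1.739]
ft_force: [-0.6, 0.8, 1.5]
gripper_width: 0.0179
finger_force: 15.7
```

```bash
python3 - <<'E'
from h import *
s=manip.sense(); print(np.round(s["tcp_pos"],4),s["gripper_width"])
c=np.array(s["tcp_pos"])
plan([(c+[0,0,.09],down(-1.74)),([.505,.09,.13],down(-1.346))],step=.047)
E
```

```text
[0.4798 0.3552 0.0046] 0.01789365869864317
2 rows to [0.4798 0.3552 0.0946]
  ,0,0,-0.9,0,0,0
  ,0,0,-0.9,0,0,0.01
6 rows to [0.505  0.0898 0.1301]
  ,0.86,-0.23,-0.12,0,0,-0.47
  ,0.87,-0.18,-0.12,0,0,-0.47
  ,0.88,-0.12,-0.12,0,0,-0.47
  ,0.88,-0.06,-0.12,0,0,-0.47
  ,0.89,0,-0.11,0,0,-0.47
  ,0.89,0.06,-0.12,0,0,-0.48
```

step_arm --pt "10 0 0 -0.4 0 0 0" --pt "10 0 0 -0.7 0 0 0" --pt "10 0 0 -0.7 0 0 0" --pt "10 0.86 -0.23 -0.12 0 0 -0.47" --pt "10 0.87 -0.18 -0.12 0 0 -0.47" --pt "10 0.88 -0.12 -0.12 0 0 -0.47" --pt "10 0.88 -0.06 -0.12 0 0 -0.47" --pt "10 0.89 0 -0.11 0 0 -0.47"

```text
time: 6.55
tcp_pos: [0.5011, 0.1327, 0.1244]
ee_rot: [-3.141, 0.0, -1.408]
ft_force: [1.6, -0.1, -0.6]
gripper_width: 0.0181
finger_force: 15.0
```

step_arm --pt "10 0.89 0.06 -0.12 0 0 -0.48" --pt "10 0 0 0 0 0 0" --pt "10 0 0 0 0 0 0"

```text
time: 6.85
tcp_pos: [0.5055, 0.0888, 0.1303]
ee_rot: [-3.141, 0.0, -1.347]
ft_force: [-1.4, 0.1, -0.4]
gripper_width: 0.0179
finger_force: 15.0
```

```bash
python3 - <<'E'
from h import *
p=viewer.snapshot("wrist"); cv2.imwrite("pics/w3.png",p["pixels"])
s=manip.sense(); print(s["time"],np.round(s["tcp_pos"],4),np.round(s["ee_rot"],4),s["gripper_width"],s["finger_force"])
hsv=cv2.cvtColor(p["pixels"],cv2.COLOR_BGR2HSV)
for nm,lo,hi in (("blue",(100,100,60),(130,255,255)),("yel",(21,180,150),(32,255,255)),("org",(7,180,150),(16,255,255)),("red",(0,180,100),(6,255,255))):
    mk=cv2.inRange(hsv,lo,hi); n,l,st,c=cv2.connectedComponentsWithStats(mk)
    for i in range(1,n):
        if st[i,4]>400: print(nm,st[i],[np.round(x,1) for x in axes(p,l==i,.022)])
for k in ("row_long","row_short","tray_middle"):
    for m in spot_point(k,p)[:2]: print(k,round(m["p"],2),np.round(m["point"],1),np.round(ray(p,m["point"],.004),4))
for m in masks_of("tray",p)[:1]: print(m["p"],m["bbox"],axes(p,m["mask"],.012))
E
```

```text
6.9 [0.5055 0.0897 0.1301] [-3.1413e+00  2.0000e-04 -1.3457e+00] 0.01776858004393659 14.999920427799225
blue [ 213   75   28  124 2682] [array([559. ,  45.9]), array([17.6, 97.7]), np.float64(13.0)]
yel [221 215  21  37 630] [array([540.8, 125. ]), array([17.7, 34.1]), np.float64(12.8)]
org [ 261  172   38  114 3782] [array([500.2, 114.1]), array([ 32.3, 106.6]), np.float64(12.6)]
org [263 316  32  31 930] [array([477.6, 215.9]), array([29.9, 35.1]), np.float64(13.6)]
red [   0   55   18  116 1020] [array([731.7,  65.4]), array([ 7.2, 87.9]), np.float64(5.1)]
red [ 184   75   31  125 2683] [array([580.4,  51.2]), array([17.4, 98.6]), np.float64(13.0)]
row_long 0.65 [295.5 138.8] [0.504  0.0343 0.004 ]
row_short 0.87 [292.2 244.2] [0.4838 0.131  0.004 ]
tray_middle 0.63 [271.3 183.5] [0.5159 0.0775 0.004 ]
tray_middle 0.49 [276.2 260.6] [0.4948 0.1512 0.004 ]
0.76 [175.7, 55.0, 357.9, 254.1] ((522.1622924804688, 58.882423400878906), (142.22964477539062, 164.33627319335938), 12.816442489624023)
```

View pics/w3.png

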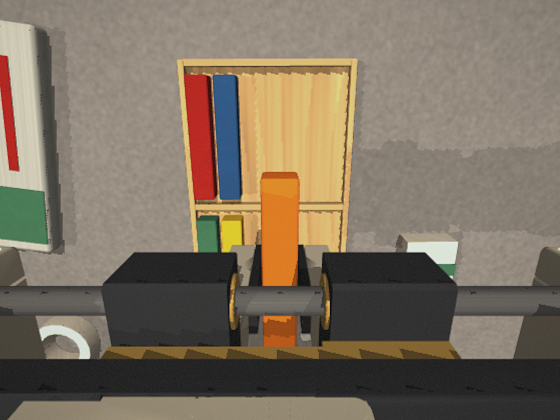

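The blue pastel is centred at world (0.559,0.046), yaw 13°. The free row shows at pixels (245–345, 75–200). Placing now.

```bash
python3 - <<'E'
from h import *
Y=down(-1.344)
plan([([.5083,.0342,.05],Y),([.5083,.0342,.013],Y),([.5083,.0342,.0083],Y)],step=.045)
E
```

```text
3 rows to [0.5082 0.034  0.0499]
  ,0.37,0.07,0.53,0,0,0
  ,0.37,0.06,0.53,0,0,0
  ,0.38,0.07,0.54,0,0,0.01
1 rows to [0.5082 0.034  0.0129]
  ,0,0,0.74,0,0,0
1 rows to [0.5082 0.034  0.0084]
  ,0,0,0.09,0,0,0
```

step_arm --pt "10 0.37 0.07 0.53 0 0 0" --pt "10 0.37 0.06 0.53 0 0 0" --pt "10 0.38 0.07 0.54 0 0 0" --pt "10 0 0 0.35 0 0 0" --pt "10 0 0 0.3 0 0 0" --pt "10 0 0 0 0 0 0" --pt "10 0 0 0.05 0 0 0" --pt "10 0 0 0 0 0 0"

```text
time: 7.9
tcp_pos: [0.5087, 0.0337, 0.0155]
ee_rot: [-3.141, 0.0, -1.343]
ft_force: [-0.7, 0.4, -0.5]
gripper_width: 0.018
finger_force: 15.0
```

```bash
python3 - <<'E'
from h import *
s=manip.sense(); print(s["time"],np.round(s["tcp_pos"],4),np.round(s["ee_rot"],4),np.round(s["ft_force"],1))
E
```

```text
7.9 [0.5087 0.0337 0.0155] [-3.1409e+00  1.0000e-04 -1.3432e+00] [-0.7  0.4 -0.5]
```

step_arm --pt "10 0 0 0.08 0 0 0" --pt "10 0 0 0.03 0 0 0" --pt "10 0 0 0.03 0 0 0" --pt "10 0 0 0 0 0 0"

```text
time: 8.3
tcp_pos: [0.5084, 0.0331, 0.0084]
ee_rot: [-3.141, 0.0, -1.344]
ft_force: [-1.7, 0.0, 2.8]
gripper_width: 0.018
finger_force: 15.0
```

step_arm --pt "24 0 0 0 0 0 0" --pt "30 0 0 0 0 0 0" --pt "30 0 0 0 0 0 0" --pt "30 0 0 -0.2 0 0 0" --pt "30 0 0 -0.4 0 0 0" --pt "30 0 0 -0.7 0 0 0" --pt "30 0 0 -0.7 0 0 0" --pt "30 0 0 -0.5 0 0 0"

```text
time: 9.1
tcp_pos: [0.5089, 0.0331, 0.1361]
ee_rot: [-3.139, 0.0, -1.344]
ft_force: [0.5, 0.6, -0.4]
gripper_width: 0.0297
finger_force: 0.0
```

```bash
python3 - <<'E'
from h import *
s=manip.sense(); print(s["time"],np.round(s["tcp_pos"],4),np.round(s["ft_force"],1))
plan([([.581,.325,.15],down(-1.52))],step=.047)
E
```

```text
9.1 [0.5089 0.0331 0.1361] [ 0.5  0.6 -0.4]
7 rows to [0.5812 0.3252 0.15  ]
  ,-0.77,-0.39,-0.04,0,0,0.18
  ,-0.78,-0.37,-0.04,0,0,0.18
  ,-0.78,-0.35,-0.04,0,0,0.18
  ,-0.79,-0.33,-0.04,0,0,0.18
  ,-0.8,-0.31,-0.04,-0.01,0,0.18
  ,-0.81,-0.29,-0.04,0,0,0.18
  ,-0.82,-0.27,-0.03,-0.01,0,0.18
```

step_arm --pt "60 -0.77 -0.39 -0.04 0 0 0.18" --pt "60 -0.78 -0.37 -0.04 0 0 0.18" --pt "60 -0.78 -0.35 -0.04 0 0 0.18" --pt "60 -0.79 -0.33 -0.04 0 0 0.18" --pt "60 -0.8 -0.31 -0.04 0 0 0.18" --pt "60 -0.81 -0.29 -0.04 0 0 0.18" --pt "60 -0.82 -0.27 -0.03 0 0 0.18" --pt "60 0 0 0 0 0 0"

```text
time: 9.9
tcp_pos: [0.5817, 0.3297, 0.1468]
ee_rot: [-3.14, 0.001, -1.518]
ft_force: [0.1, -1.0, -0.8]
gripper_width: 0.0602
finger_force: 0.0
```

```bash
python3 - <<'E'
from h import *
p=viewer.snapshot("wrist"); cv2.imwrite("pics/w4.png",p["pixels"])
s=manip.sense(); print(s["time"],np.round(s["tcp_pos"],4),np.round(s["ee_rot"],4),s["gripper_width"])
hsv=cv2.cvtColor(p["pixels"],cv2.COLOR_BGR2HSV)
for lo in ((7,150,120),(7,150,190),(7,150,215)):
  mk=cv2.inRange(hsv,lo,(18,255,255)); n,l,st,c=cv2.connectedComponentsWithStats(mk)
  for i in range(1,n):
    if st[i,4]>300: print("hsv",lo,st[i],[np.round(x,1) for x in axes(p,l==i,.018)])
E
```

```text
9.95 [0.5807 0.3275 0.1465] [ 3.1415e+00 -2.0000e-04 -1.5178e+00] 0.06004799945363204
hsv (7, 150, 120) [ 273  152   20   71 1367] [array([579.9, 321.3]), array([17.2, 65.6]), np.float64(2.7)]
hsv (7, 150, 120) [   0  227   57   25 1017] [array([820.2, 385.3]), array([58.4, 21.5]), np.float64(8.5)]
hsv (7, 150, 190) [ 273  154   20   68 1300] [array([579.9, 321.8]), array([17.2, 62.8]), np.float64(2.7)]
hsv (7, 150, 190) [  0 229  54  21 885] [array([821.3, 385.4]), array([56.2, 18.5]), np.float64(8.4)]
hsv (7, 150, 215) [ 273  155   19   67 1198] [array([580.3, 322.2]), array([16.3, 61.9]), np.float64(2.7)]
```

View pics/w4.png

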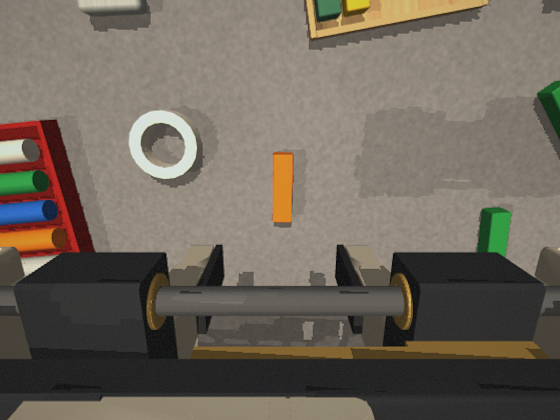

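The short orange is at (283,188), about 62–65 mm long, centre (0.580,0.3215), with clear space for the fingers. Grasping.

```bash
python3 - <<'E'
from h import *
plan([([.580,.3216,.05],down(-1.524)),([.580,.3216,.0045],down(-1.524))],step=.045)
E
```

```text
3 rows to [0.58   0.3214 0.05  ]
  ,0.04,0.01,0.64,0,0,0.01
  ,0.04,0.01,0.64,0,0,0.02
  ,0.04,0,0.65,0,0,0.01
2 rows to [0.58   0.3214 0.0045]
  ,0,0,0.45,0,0,0
  ,0,0,0.46,0,0,0
```

step_arm --pt "60 0.04 0.01 0.64 0 0 0.01" --pt "60 0.04 0.01 0.64 0 0 0.02" --pt "60 0.04 0 0.65 0 0 0.01" --pt "60 0 0 0.4 0 0 0" --pt "60 0 0 0.3 0 0 0" --pt "60 0 0 0.2 0 0 0" --pt "60 0 0 0 0 0 0" --pt "60 0 0 0 0 0 0"

```text
time: 10.75
tcp_pos: [0.5805, 0.3193, 0.006]
ee_rot: [-3.141, 0.001, -1.525]
ft_force: [0.1, -0.8, 0.5]
gripper_width: 0.0599
finger_force: 0.0
```

step_arm --pt "10 0 0 0 0 0 0" --pt "10 0 0 0 0 0 0" --pt "10 0 0 0 0 0 0" --pt "10 0 0 0 0 0 0" --pt "10 0 0 0 0 0 0" --pt "10 0 0 0 0 0 0" --newtons 15

```text
time: 11.35
tcp_pos: [0.58, 0.3191, 0.0051]
ee_rot: [-3.142, 0.0, -1.526]
ft_force: [-0.4, -0.2, 1.6]
gripper_width: 0.0179
finger_force: 15.7
```

```bash
python3 - <<'E'
from h import *
s=manip.sense(); c=np.array(s["tcp_pos"])
Y=down(-1.344)
plan([(c+[0,0,.08],down(-1.524)),([.4856,.1326,.08],Y)],step=.046)
E
```

```text
2 rows to [0.58   0.3191 0.0851]
  ,0,0,-0.8,0,0,-0.01
  ,0,0,-0.8,0,0,0
5 rows to [0.4858 0.1328 0.0801]
  ,0.73,0.41,0.02,0,0,-0.26
  ,0.71,0.44,0.02,0,0,-0.26
  ,0.7,0.46,0.02,0,0,-0.26
  ,0.68,0.49,0.02,0,0,-0.26
  ,0.65,0.51,0.02,0,0,-0.25
```

step_arm --pt "10 0 0 -0.4 0 0 0" --pt "10 0 0 -0.6 0 0 0" --pt "10 0 0 -0.6 0 0 0" --pt "10 0.73 0.41 0.02 0 0 -0.26" --pt "10 0.71 0.44 0.02 0 0 -0.26" --pt "10 0.7 0.46 0.02 0 0 -0.26" --pt "10 0.68 0.49 0.02 0 0 -0.26" --pt "10 0.65 0.51 0.02 0 0 -0.25"

```text
time: 12.15
tcp_pos: [0.4845, 0.1315, 0.0801]
ee_rot: [-3.141, 0.0, -1.344]
ft_force: [0.3, -0.6, -0.7]
gripper_width: 0.0178
finger_force: 15.0
```

step_arm --pt "10 0 0 0 0 0 0" --pt "10 0 0 0 0 0 0" --pt "10 0 0 0 0 0 0"

```text
time: 12.45
tcp_pos: [0.4862, 0.1336, 0.0804]
ee_rot: [-3.141, 0.0, -1.345]
ft_force: [-0.0, -0.0, -0.0]
gripper_width: 0.0178
finger_force: 15.0
```

```bash
python3 - <<'E'
from h import *
p=viewer.snapshot("wrist"); cv2.imwrite("pics/w5.png",p["pixels"])
s=manip.sense(); print(s["time"],np.round(s["tcp_pos"],4),np.round(s["ee_rot"],4),s["gripper_width"])
hsv=cv2.cvtColor(p["pixels"],cv2.COLOR_BGR2HSV)
for nm,lo,hi in (("blue",(100,100,60),(130,255,255)),("org",(7,180,120),(16,255,255))):
    mk=cv2.inRange(hsv,lo,hi); n,l,st,c=cv2.connectedComponentsWithStats(mk)
    for i in range(1,n):
        if st[i,4]>400: print(nm,st[i],[np.round(x,1) for x in axes(p,l==i,.022)])
plan([([.486,.1306,.03],down(-1.344)),([.486,.1306,.0085],down(-1.344))])
E
```

```text
12.5 [0.4862 0.1338 0.0802] [-3.1408e+00  2.0000e-04 -1.3451e+00] 0.01791299229635937
blue [ 177    0   39  151 4288] [array([557.7,  51.7]), array([17.8, 87.2]), np.float64(13.0)]
org [266   0  30 151 620] [array([507. ,  40.1]), array([17.7, 87.1]), np.float64(13.0)]
org [ 261  210   37   76 2704] [array([482.4, 152.6]), array([26.3, 59.7]), np.float64(13.4)]
org [263 316  33  16 522] [array([468.2, 215.1]), array([25.3, 13.9]), np.float64(13.0)]
2 rows to [0.4859 0.1306 0.0302]
  ,0.03,0.01,0.5,0,0,0
  ,0.03,0.01,0.5,-0.01,0,-0.01
1 rows to [0.4859 0.1306 0.0087]
  ,0,0,0.43,0,0,0
```

View pics/w5.png

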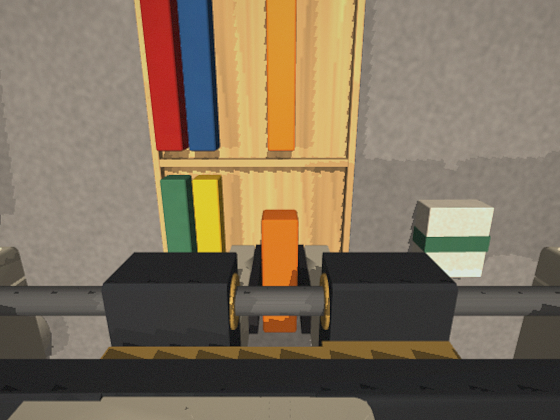

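The long pastel lies parallel at (282,75), its end level with the blue's at row 150. Lowering the short one.

step_arm --pt "10 0.03 0.01 0.5 0 0 0" --pt "10 0.03 0.01 0.5 0 0 0" --pt "10 0 0 0.3 0 0 0" --pt "10 0 0 0.05 0 0 0" --pt "10 0 0 0.03 0 0 0" --pt "10 0 0 0 0 0 0" --pt "10 0 0 0 0 0 0"

```text
time: 13.2
tcp_pos: [0.4858, 0.1304, 0.0118]
ee_rot: [-3.14, 0.001, -1.345]
ft_force: [0.3, 0.7, -0.1]
gripper_width: 0.0184
finger_force: 15.0
```

step_arm --pt "10 0 0 0.03 0 0 0" --pt "10 0 0 0.03 0 0 0" --pt "10 0 0 0 0 0 0" --pt "10 0 0 0 0 0 0"

```text
time: 13.6
tcp_pos: [0.4856, 0.1301, 0.0088]
ee_rot: [-3.14, 0.0, -1.345]
ft_force: [-2.0, 0.4, 5.9]
gripper_width: 0.0176
finger_force: 15.0
```

step_arm --pt "24 0 0 0 0 0 0" --pt "30 0 0 0 0 0 0" --pt "30 0 0 0 0 0 0" --pt "30 0 0 -0.2 0 0 0" --pt "30 0 0 -0.4 0 0 0" --pt "30 0 0 -0.7 0 0 0" --pt "30 0 0 -0.7 0 0 0" --pt "30 0 0 -0.5 0 0 0"

```text
time: 14.4
tcp_pos: [0.4858, 0.13, 0.1361]
ee_rot: [-3.139, 0.001, -1.345]
ft_force: [1.3, -0.0, 0.1]
gripper_width: 0.0301
finger_force: 0.0
```

```bash
cat >> h.py <<'E'
def tilt(yawb,deg):
    "tool y square to brush heading yawb, tool z tipped deg forward from straight down; tool x towards the butt"
    return Ro.from_euler("z",yawb)*Ro.from_euler("y",-np.radians(deg))*Ro.from_euler("xyz",[np.pi,0,np.pi])
E
python3 - <<'E'
from h import *
T=tilt(-.04,50); print(T.as_matrix().round(2))
s=manip.sense();print(s["time"],s["tcp_pos"],s["q"])
plan([([.46,-.19,.28],down(-2.7)),([.46,-.28,.25],tilt(-.04,20))],step=.047)
E
```

```text
[[-0.64  0.04  0.77]
 [ 0.03  1.   -0.03]
 [-0.77  0.   -0.64]]
14.4 [0.48575199 0.12999147 0.13608539] [ 6.53154465e-01  1.56179890e-01 -4.89670305e-01  5.09243642e-04
 -9.22553587e-01 -4.27937543e-01]
11 rows to [ 0.4598 -0.19    0.2802]
  ,0.56,0.18,-0.26,0,0,0.88
  ,0.57,0.11,-0.26,0,0,0.88
  ,0.58,0.03,-0.26,0,0,0.88
  ,0.58,-0.04,-0.26,0,0,0.88
  ,0.57,-0.11,-0.26,0,0,0.88
  ,0.56,-0.18,-0.26,0,0,0.88
  ,0.53,-0.24,-0.27,0,0,0.88
  ,0.5,-0.31,-0.26,0,0,0.89
  ,0.45,-0.37,-0.27,0,0.01,0.88
  ,0.41,-0.42,-0.26,0,0,0.89
  ,0.35,-0.46,-0.27,0,0.01,0.88
5 rows to [ 0.4601 -0.2799  0.2501]
  ,0.15,-0.33,0.12,0.12,-0.49,0.68
  ,0.13,-0.34,0.12,0.12,-0.49,0.68
  ,0.11,-0.34,0.11,0.12,-0.49,0.69
  ,0.08,-0.35,0.12,0.12,-0.49,0.68
  ,0.05,-0.36,0.11,0.12,-0.49,0.69
```

step_arm --pt "60 0.56 0.18 -0.26 0 0 0.88" --pt "60 0.57 0.11 -0.26 0 0 0.88" --pt "60 0.58 0.03 -0.26 0 0 0.88" --pt "60 0.58 -0.04 -0.26 0 0 0.88" --pt "60 0.57 -0.11 -0.26 0 0 0.88" --pt "60 0.56 -0.18 -0.26 0 0 0.88" --pt "60 0.53 -0.24 -0.27 0 0 0.88" --pt "60 0.5 -0.31 -0.26 0 0 0.89"

```text
time: 15.2
tcp_pos: [0.466, -0.1041, 0.239]
ee_rot: [-3.141, 0.001, -2.335]
ft_force: [0.6, 0.2, 0.3]
gripper_width: 0.0598
finger_force: 0.0
```

```bash
python3 - <<'E'
from h import *
s=manip.sense();print(np.round(s["tcp_pos"],4),np.round(s["ee_rot"],4),np.round(s["q"],4))
E
```

```text
[ 0.466  -0.1041  0.239 ] [-3.1411e+00  7.0000e-04 -2.3347e+00] [ 0.1935  0.0184 -0.3879  0.     -1.1636 -0.9575]
```

step_arm --pt "60 0.45 -0.37 -0.27 0 0 0.88" --pt "60 0.41 -0.42 -0.26 0 0 0.88" --pt "60 0.35 -0.46 -0.27 0 0 0.88" --pt "60 0.15 -0.33 0.12 0.12 -0.49 0.68" --pt "60 0.13 -0.34 0.12 0.12 -0.49 0.68" --pt "60 0.11 -0.34 0.11 0.12 -0.49 0.69" --pt "60 0.08 -0.35 0.12 0.12 -0.49 0.68" --pt "60 0.05 -0.36 0.11 0.12 -0.49 0.69"

```text
time: 16.0
tcp_pos: [0.4595, -0.2808, 0.2482]
ee_rot: [3.141, 0.353, 3.098]
ft_force: [-0.0, -0.2, -0.0]
gripper_width: 0.0598
finger_force: 0.0
```

```bash
python3 - <<'E'
from h import *
from scipy.optimize import least_squares
p=viewer.snapshot("wrist"); cv2.imwrite("pics/w6.png",p["pixels"])
s=manip.sense();print(s["time"],np.round(s["tcp_pos"],4),np.round(s["ee_rot"],4),np.round(s["q"],4))
R,t,K=cam(p); print("cam",-R.T@t)
for k in ("brush","rack"):
    for m in masks_of(k,p)[:2]: print(k,round(m["p"],2),np.round(m["bbox"]))
for k in ("brush_grip","bristles","rack_seat","brush","rack"):
    for m in spot_point(k,p)[:2]: print(k,round(m["p"],2),np.round(m["point"],1))
E
```

```text
16.05 [ 0.4578 -0.2815  0.2465] [3.138  0.3543 3.0902] [-0.2388 -0.061  -0.464  -0.0933 -0.822  -1.3311]
cam [ 0.3303688  -0.27617945  0.36928824]
brush 0.86 [251. 188. 303. 348.]
rack 0.94 [240. 120. 308. 220.]
brush_grip 0.75 [275.6 249.1]
bristles 0.77 [275.7 330.7]
rack_seat 0.72 [279.  161.6]
brush 0.67 [541.5 127.4]
rack 0.97 [273.  165.4]
```

View pics/w6.png

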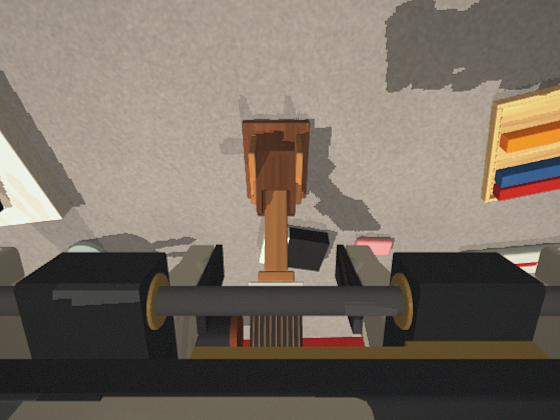

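The handle runs nearly vertically in the picture, with seat (279,162), grip (276,249) and bristles (276,331). Both pastels are in the tray. Next I solve the brush pose and check the reach at 50° tilt.

```bash
cat > fit.py <<'E'
from h import *
from scipy.optimize import least_squares
# arm plane model
Q=np.array([[-1.024,.359,.012,-1.224],[.6532,.1562,-.4897,-.9226],[.1935,.0184,-.3879,-1.1636],[-.2388,-.061,-.464,-.822]])
X=np.array([[.173,-.653,.2265],[.48575,.13,.1361],[.466,-.1041,.239],[.4578,-.2815,.2465]])
def fk(q,v):
    a,h,l1,l2,d,e=v; th=q[1]-q[2]; ph=th-q[3]
    r=a+l1*np.sin(q[1])+l2*np.cos(th)+d*np.cos(ph); z=h+l1*np.cos(q[1])-l2*np.sin(th)-d*np.sin(ph)
    c,s=np.cos(q[0]),np.sin(q[0]); return np.array([r*c+e*s,r*s-e*c,z])
f=least_squares(lambda v:np.r_[np.ravel([fk(q,v)-x for q,x in zip(Q,X)])/.002,(v-[.1,.4,.4,.4,.25,.19])/.3],[.1,.4,.4,.4,.25,.19])
V=f.x
def ik(x,tiltdeg):
    g=least_squares(lambda q:np.r_[fk(q,V)-x,.3*(q[1]-q[2]-q[3]-np.radians(90-tiltdeg))],[-.2,.1,-.4,-.8]); return g.x,np.linalg.norm(g.fun)
if __name__=="__main__":
    print(np.round(V,3),np.abs(np.ravel([fk(q,V)-x for q,x in zip(Q,X)])).max())
    obs=[]
    for n,l in (("wrist",{"brush_grip":(275.6,249.1),"bristles":(275.7,330.7),"rack_seat":(279,161.6)}),("top",{"brush_grip":(433.4,181.8),"bristles":(443.1,153.5),"rack_seat":(423.5,212.3)}),("scene",{"brush_grip":(186,128.4),"bristles":(169.2,129.5),"rack_seat":(210.5,138.8)})):
        p=viewer.snapshot(n)
        for k,uv in l.items(): obs.append((p,{"rack_seat":0,"brush_grip":.105,"bristles":.195}[k],uv,n+k,1 if n!="wrist" else .7))
    def P(v,s): return np.array([v[0]+s*np.cos(v[2])*.6428,v[1]+s*np.sin(v[2])*.6428,.024+s*.766])
    g=least_squares(lambda v:np.ravel([w*(proj(p,P(v,s))-uv) for p,s,uv,_,w in obs]),[.52,-.283,-.04],loss="soft_l1")
    print("brush seat x,y,yaw",np.round(g.x,4),"grip",P(g.x,.105),"bristles",P(g.x,.195))
    for p,s,uv,n,w in obs: print(n,np.round(proj(p,P(g.x,s))-uv,1))
    G=P(g.x,.105)
    for td in (50,40,30,20):
        T=tilt(g.x[2],td); tz=T.apply([0,0,1])
        for back in (.08,0): print(td,back,np.round(ik(G+(.019-back)*tz,td)[0],2))
        print(" pulled",np.round(ik(G+.019*tz+.1*np.array([.6428,0,.766]),td)[0],2))
E
python3 fit.py
```

```text
[0.01  0.169 0.592 0.455 0.346 0.185] 0.0189910766340331
brush seat x,y,yaw [ 0.5272 -0.2835 -0.0725] grip [ 0.59446969 -0.28840632  0.10443   ] bristles [ 0.65216959 -0.29259873  0.17337   ]
wristbrush_grip [ 0.9 -0.4]
wristbristles [-1.2  2. ]
wristrack_seat [-0.5 -0. ]
topbrush_grip [-0.6  1.6]
topbristles [-1.8  4.6]
toprack_seat [ 0.4 -2.4]
scenebrush_grip [1.9 3.6]
scenebristles [-2.5 -3.9]
scenerack_seat [-0.7 -0. ]
50 0.08 [-0.18  0.13 -0.89  0.33]
50 0 [-0.17  0.32 -0.83  0.45]
 pulled [-0.15  0.25 -0.64  0.19]
40 0.08 [-0.17  0.11 -0.74 -0.02]
40 0 [-0.17  0.29 -0.71  0.12]
 pulled [-0.15  0.24 -0.51 -0.12]
30 0.08 [-0.17  0.13 -0.58 -0.33]
30 0 [-0.17  0.29 -0.59 -0.17]
 pulled [-0.15  0.27 -0.38 -0.4 ]
20 0.08 [-0.17  0.19 -0.42 -0.61]
20 0 [-0.17  0.32 -0.45 -0.44]
 pulled [-0.15  0.32 -0.24 -0.66]
```

```bash
python3 - <<'E'
from h import *
G=np.array([.5945,-.2884,.1044]); T=tilt(-.055,25); tz=T.apply([0,0,1])
print(np.round(manip.sense()["tcp_pos"],4))
plan([(G-.07*tz,T),(G-.02*tz,T),(G+.019*tz,T)],step=.045,ang=7)
E
```

```text
[ 0.4604 -0.2796  0.2475]
3 rows to [ 0.5649 -0.2866  0.168 ]
  ,-0.48,-0.02,0.74,0.02,-0.21,0.04
  ,-0.45,-0.02,0.75,0.01,-0.21,0.04
  ,-0.43,-0.01,0.76,0.02,-0.21,0.03
2 rows to [ 0.586  -0.2878  0.1227]
  ,0,0,0.5,0,0,0
  ,0,0,0.5,0,0,0
1 rows to [ 0.6024 -0.2887  0.0873]
  ,0,0,0.78,0,0,0
```

step_arm --pt "60 -0.48 -0.02 0.74 0.02 -0.21 0.04" --pt "60 -0.45 -0.02 0.75 0.01 -0.21 0.04" --pt "60 -0.43 -0.01 0.76 0.02 -0.21 0.03" --pt "60 0 0 0 0 0 0" --pt "60 0 0 0 0 0 0"

```text
time: 17.05
tcp_pos: [0.5643, -0.2867, 0.1664]
ee_rot: [3.141, 0.433, 3.086]
ft_force: [-0.2, 1.2, 1.0]
gripper_width: 0.0599
finger_force: 0.0
```

```bash
python3 - <<'E'
from h import *
p=viewer.snapshot("wrist"); cv2.imwrite("pics/w7.png",p["pixels"])
s=manip.sense();print(s["time"],np.round(s["tcp_pos"],4),np.round(s["ee_rot"],4),np.round(s["q"],4))
for k in ("brush_grip","rack_seat"):
    for m in spot_point(k,p)[:1]: print(k,round(m["p"],2),np.round(m["point"],1))
print("exp grip",proj(p,[.5945,-.2884,.1044]))
for m in masks_of("brush",p)[:1]:
    print(m["p"],m["bbox"])
    for r in range(int(m["bbox"][1]),int(m["bbox"][3]),8):
        c=np.where(m["mask"][r])[0]
        if len(c): print(r,c.min(),c.max())
Rt=Ro.from_euler("xyz",s["ee_rot"]); tc=np.array(s["tcp_pos"])
for d in (0,.05): print("tool axis px",proj(p,tc+Rt.apply([0,0,d])))
a=p["pixels"][60:360,150:410]; cv2.imwrite("pics/w7c.png",cv2.resize(a,None,fx=2,fy=2))
E
```

```text
17.1 [ 0.5644 -0.2869  0.1678] [-3.1414  0.4355  3.0864] [-0.2037  0.1429 -0.4643 -0.1223 -0.5355 -1.3307]
brush_grip 0.7 [276.8 220.2]
rack_seat 0.97 [276.4  85.3]
exp grip [280.17529778 218.94788994]
0.59 [233.3, 127.5, 319.8, 346.7]
135 260 291
143 259 292
151 259 292
159 259 292
167 259 292
175 259 292
183 259 292
191 258 293
199 258 294
207 259 294
215 259 294
223 259 294
231 259 293
239 259 293
247 259 293
255 250 303
263 249 305
271 236 317
279 234 319
319 238 316
327 238 316
335 238 316
343 238 317
tool axis px [280.28471388 261.76838433]
tool axis px [279.97239529 228.05420274]
```

View pics/w7c.png

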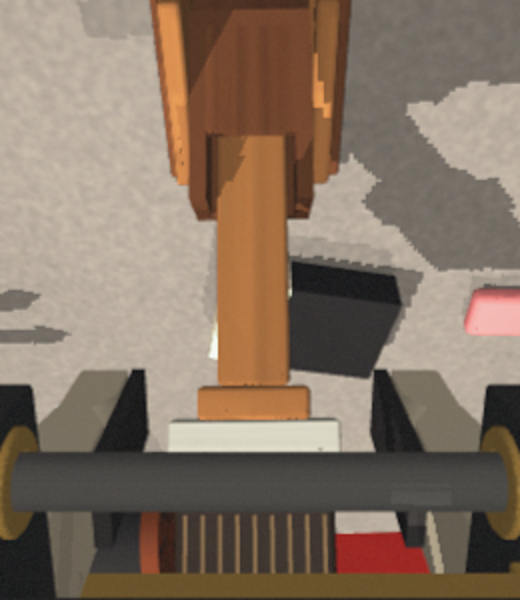

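The crop shows the handle vertical, centred at column 276. The tool axis is at 280, so I need a 3 mm shift toward -y. No obstacles near the fingers. Descending.

step_arm --pt "60 0 -0.06 0.5 0 0 0" --pt "60 0 0 0.5 0 0 0" --pt "60 0 0 0.4 0 0 0" --pt "60 0 0 0.25 0 0 0" --pt "60 0 0 0.1 0 0 0" --pt "60 0 0 0 0 0 0" --pt "60 0 0 0 0 0 0"

```text
time: 17.95
tcp_pos: [0.6014, -0.2924, 0.0897]
ee_rot: [-3.141, 0.438, 3.086]
ft_force: [-0.5, -0.6, 0.8]
gripper_width: 0.0599
finger_force: 0.0
```

step_arm --pt "15 0 0 0 0 0 0" --pt "15 0 0 0 0 0 0" --pt "15 0 0 0 0 0 0" --pt "15 0 0 0 0 0 0" --pt "15 0 0 0 0 0 0" --pt "15 0 0 0 0 0 0" --newtons 40

```text
time: 18.55
tcp_pos: [0.6012, -0.2922, 0.0887]
ee_rot: [-3.142, 0.437, 3.086]
ft_force: [-1.1, 1.3, 1.6]
gripper_width: 0.0258
finger_force: 40.0
```

```bash
python3 - <<'E'
from h import *
s=manip.sense();print(s["time"],np.round(s["tcp_pos"],4),np.round(s["ee_rot"],4),np.round(s["q"],4),np.round(s["ft_force"],1),np.round(s["wrist_torque"],2))
c=np.array(s["tcp_pos"]);u=np.array([.6428*np.cos(.055),-.6428*np.sin(.055),.766]); R=Ro.from_euler("xyz",s["ee_rot"])
plan([(c+.12*u,R)],step=.02)
E
```

```text
18.55 [ 0.6012 -0.2922  0.0887] [-3.1415  0.4368  3.0856] [-0.2014  0.2963 -0.4656 -0.1654 -0.3808 -1.2851] [-1.1  1.3  1.6] [0.2  1.45 0.11]
6 rows to [ 0.6785 -0.2965  0.1806]
  ,-0.36,0,-0.17,0,0,0
  ,-0.36,0,-0.17,0,0,0
  ,-0.36,0,-0.17,0,0,0
  ,-0.37,0,-0.17,0,0,0
  ,-0.36,0,-0.17,0,0,0
  ,-0.37,0,-0.16,0,0,0
```

Gripped at 25.8 mm. Drawing it out along the pocket axis.

step_arm --pt "15 -0.18 0 -0.08 0 0 0" --pt "15 -0.18 0 -0.09 0 0 0" --pt "15 -0.18 0 -0.08 0 0 0" --pt "15 -0.18 0 -0.09 0 0 0"

```text
time: 18.95
tcp_pos: [0.6274, -0.2937, 0.1201]
ee_rot: [-3.141, 0.437, 3.086]
ft_force: [-0.7, -1.4, -1.7]
gripper_width: 0.0258
finger_force: 40.0
```

step_arm --pt "15 -0.3 0 -0.14 0 0 0" --pt "15 -0.3 0 -0.14 0 0 0" --pt "15 -0.36 0 -0.17 0 0 0" --pt "15 -0.36 0 -0.17 0 0 0"

```text
time: 19.35
tcp_pos: [0.6742, -0.2963, 0.1765]
ee_rot: [-3.141, 0.437, 3.086]
ft_force: [0.7, -0.1, -0.8]
gripper_width: 0.0256
finger_force: 40.0
```

step_arm --pt "15 -0.36 0 -0.17 0 0 0" --pt "15 -0.2 0 -0.3 0 0 0" --pt "15 0 0 -0.5 0 0 0" --pt "15 0 0 -0.5 0 0 0" --pt "15 0 0 0 0 0 0"

```text
time: 19.85
tcp_pos: [0.6688, -0.2966, 0.2592]
ee_rot: [-3.139, 0.443, 3.087]
ft_force: [-0.5, -0.7, -0.4]
gripper_width: 0.0254
finger_force: 40.0
```

```bash
python3 - <<'E'
from h import *
p=viewer.snapshot("wrist"); 
s=manip.sense();print(s["time"],np.round(s["tcp_pos"],4),np.round(s["ee_rot"],4),np.round(s["q"],4))
R=Ro.from_euler("xyz",s["ee_rot"]); t=np.array(s["tcp_pos"]); G=t-R.apply([0,0,.019])
m=masks_of("brush",p)
if m:
    m=m[0]; print(m["p"],m["bbox"])
    r0=int(m["bbox"][1])
    for r in range(r0,r0+160,20):
        c=np.where(m["mask"][r])[0]; print(r,(c.min(),c.max()) if len(c) else None)
for a in (15,20,25,30,35):   # predicted butt pixel for angle a between handle and tool x
    b=np.radians(a); d=R.apply([np.cos(b),0,np.sin(b)]); 
    side=R.apply([np.sin(b),0,-np.cos(b)])*.007
    print(a,"butt top",np.round(proj(p,G+.105*d+side),1),"elev",np.degrees(np.arcsin(-d[2])))
S=viewer.snapshot("scene"); cv2.imwrite("pics/s2.png",S["pixels"]); 
for a in (20,25,30):
    b=np.radians(a); d=R.apply([np.cos(b),0,np.sin(b)]); print(a,"butt",proj(S,G+.105*d),"tip",proj(S,G-.12*d))
for m in masks_of("brush",S)[:2]: print(m["p"],m["bbox"])
E
```

```text
19.9 [ 0.6684 -0.2962  0.2569] [-3.1405  0.4412  3.0859] [-0.1803  0.212  -0.1742 -0.0765 -0.7479 -1.4019]
0.93 [239.6, 66.6, 321.8, 347.7]
66 None
86 (np.int64(255), np.int64(303))
106 (np.int64(254), np.int64(305))
126 (np.int64(254), np.int64(304))
146 (np.int64(254), np.int64(303))
166 (np.int64(253), np.int64(305))
186 (np.int64(255), np.int64(306))
206 (np.int64(253), np.int64(306))
15 butt top [281.7  46.6] elev 40.276475981416105
20 butt top [281.5  54.7] elev 45.27647162625201
25 butt top [281.4  63.5] elev 50.27646642708666
30 butt top [281.3  72.8] elev 55.27646000420697
35 butt top [281.2  82.6] elev 60.2764517254057
20 butt [184.09542094 109.36278946] tip [118.92005315  93.12477396]
25 butt [182.45777356 111.77578057] tip [120.89162645  89.86111458]
30 butt [180.63976168 114.1117188 ] tip [123.16628815  86.68259835]
0.72 [117.1, 82.3, 185.7, 116.4]
```

```bash
python3 - <<'E'
from h import *
T=tilt(.4,-25.5); tz=T.apply([0,0,1]); G=np.array([.5175-.09*np.cos(.4),.079-.09*np.sin(.4),.15]); F=G+.019*tz
M=np.array([.54,-.15,.26]); 
print(F,T.as_euler("xyz"))
plan([(M,tilt(.15,0)),(F+[0,0,.05],T),(F,T)],step=.045,ang=6.5)
E
```

```text
[0.4270705  0.04076702 0.13285088] [ 3.14159265 -0.44505896 -2.74159265]
5 rows to [ 0.54   -0.1502  0.2598]
  ,0.48,0.55,-0.25,-0.06,0.62,-0.29
  ,0.48,0.58,-0.21,-0.06,0.62,-0.29
  ,0.47,0.59,-0.16,-0.07,0.62,-0.29
  ,0.45,0.62,-0.12,-0.06,0.62,-0.29
  ,0.44,0.63,-0.07,-0.07,0.63,-0.3
6 rows to [0.427  0.0409 0.1827]
  ,0.28,0.69,0.26,0.07,0.53,-0.29
  ,0.23,0.7,0.27,0.07,0.53,-0.29
  ,0.18,0.71,0.28,0.07,0.53,-0.29
  ,0.13,0.72,0.28,0.06,0.53,-0.3
  ,0.08,0.72,0.28,0.07,0.52,-0.29
  ,0.03,0.73,0.28,0.06,0.53,-0.3
2 rows to [0.427  0.0409 0.1328]
  ,-0.22,0,0.45,0,0,0
  ,-0.21,0,0.45,0,0,0
```

step_arm --pt "15 0.48 0.55 -0.25 -0.06 0.62 -0.29" --pt "15 0.48 0.58 -0.21 -0.06 0.62 -0.29" --pt "15 0.47 0.59 -0.16 -0.07 0.62 -0.29" --pt "15 0.45 0.62 -0.12 -0.06 0.62 -0.29" --pt "15 0.44 0.63 -0.07 -0.07 0.63 -0.3" --pt "15 0.28 0.69 0.26 0.07 0.53 -0.29" --pt "15 0.23 0.7 0.27 0.07 0.53 -0.29" --pt "15 0.18 0.71 0.28 0.07 0.53 -0.29"

```text
time: 20.85
tcp_pos: [0.4827, -0.0536, 0.2206]
ee_rot: [-3.125, -0.226, -2.87]
ft_force: [1.3, 0.1, -0.5]
gripper_width: 0.0258
finger_force: 40.0
```

step_arm --pt "15 0.13 0.72 0.28 0.06 0.53 -0.3" --pt "15 0.08 0.72 0.28 0.07 0.52 -0.29" --pt "15 0.03 0.73 0.28 0.06 0.53 -0.3" --pt "15 -0.1 0 0.25 0 0 0" --pt "15 -0.1 0 0.2 0 0 0" --pt "15 -0.1 0 0.2 0 0 0" --pt "15 0 0 0 0 0 0" --pt "15 0 0 0 0 0 0"

```text
time: 21.65
tcp_pos: [0.427, 0.0397, 0.1475]
ee_rot: [-3.141, -0.444, -2.743]
ft_force: [0.1, 0.5, -0.6]
gripper_width: 0.0254
finger_force: 40.0
```

```bash
python3 - <<'E'
from h import *
s=manip.sense();print(s["time"],np.round(s["tcp_pos"],4),np.round(s["ee_rot"],4),np.round(s["q"],4),s["gripper_width"])
R=Ro.from_euler("xyz",s["ee_rot"]); t=np.array(s["tcp_pos"]); G=t-R.apply([0,0,.019])
for n in ("wrist","scene","top"):
    p=viewer.snapshot(n); cv2.imwrite(f"pics/f_{n}.png",p["pixels"])
    for m in masks_of("brush",p)[:1]: print(n,round(m["p"],2),np.round(m["bbox"],1))
    for k in ("bristles","brush"):
        for m in spot_point(k,p)[:1]: print(k,round(m["p"],2),np.round(m["point"],1))
    for a in (20,25.5,31):
        b=np.radians(a); d=R.apply([-np.cos(b),0,-np.sin(b)]); z=R.apply([np.sin(b),0,-np.cos(b)])
        print(" ",a,"bristles",np.round(proj(p,G+.09*d),1),"butt",np.round(proj(p,G-.105*d),1),"butt top",np.round(proj(p,G-.105*d+.007*z),1),"tip",np.round(proj(p,G+.12*d),1),np.round(G+.09*d,3),"elev",round(np.degrees(np.arcsin(d[2])),1))
a=cv2.imread("pics/f_scene.png")[120:330,150:430]; cv2.imwrite("pics/fc.png",cv2.resize(a,None,fx=2.8,fy=2.8,interpolation=cv2.INTER_CUBIC))
E
```

```text
21.65 [0.427  0.0397 0.1475] [-3.1406 -0.4442 -2.743 ] [ 0.5101  0.3135 -0.321  -0.0478 -1.3784 -1.6625] 0.025391952645584526
wrist 0.92 [238.2  68.4 320.3 349.1]
brush 0.88 [279.4  72.4]
  20 bristles [281.1 472.4] butt [280.8  65.4] butt top [280.9  58.3] tip [281.1 539.7] [0.517 0.078 0.156] elev -5.5
  25.5 bristles [281.2 486.5] butt [280.7  75.4] butt top [280.8  67.9] tip [281.3 564.6] [0.517 0.078 0.165] elev 0.0
  31 bristles [281.3 500.2] butt [280.6  85.9] butt top [280.7  78.2] tip [281.5 590.7] [0.517 0.078 0.173] elev 5.5
scene 0.64 [264.  168.2 299.6 195.5]
bristles 0.71 [278.6 186.7]
  20 bristles [279.9 186.9] butt [311.5 134.9] butt top [311.5 133.5] tip [274.7 195.4] [0.517 0.078 0.156] elev -5.5
  25.5 bristles [279.8 185.3] butt [311.3 136.9] butt top [311.5 135.4] tip [274.6 193.4] [0.517 0.078 0.165] elev 0.0
  31 bristles [279.9 183.5] butt [311.  139.2] butt top [311.3 137.5] tip [274.7 191. ] [0.517 0.078 0.173] elev 5.5
top 0.89 [315.5 241.3 340.7 279.7]
  20 bristles [303.8 210.7] butt [333.9 277.8] butt top [334.  277.7] tip [299.4 200.8] [0.517 0.078 0.156] elev -5.5
  25.5 bristles [303.8 210.3] butt [333.7 277.7] butt top [333.9 277.9] tip [299.3 200.1] [0.517 0.078 0.165] elev 0.0
  31 bristles [303.9 210.1] butt [333.3 277.3] butt top [333.6 277.7] tip [299.4 199.8] [0.517 0.078 0.173] elev 5.5
```

View pics/fc.png

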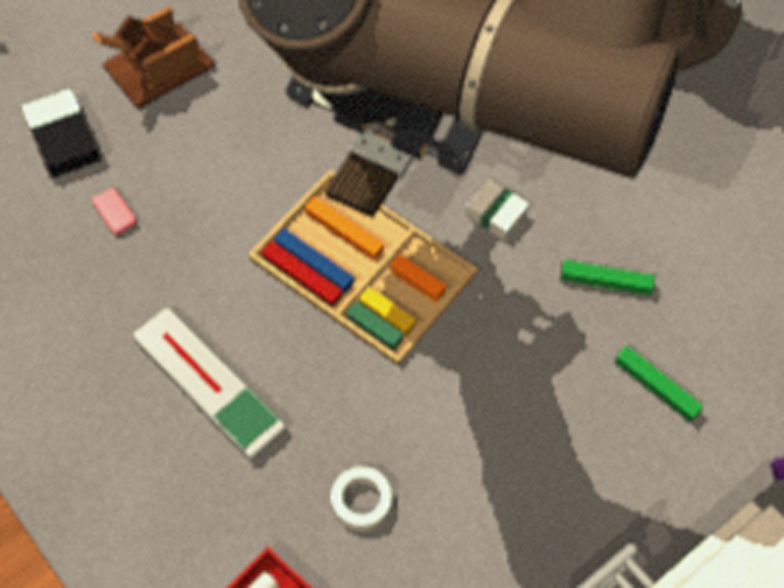

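The final crop shows both orange pastels lying flat beside their neighbours at (344,227) and (417,277). The brush is over the tray at (363,185), and the other things are undisturbed. It is level within about 1°, so I only need to lower it 15 mm.

step_arm --pt "15 -0.06 0 0.13 0 0 0" --pt "15 -0.07 0 0.14 0 0 0" --pt "15 0 0 0 0 0 0" --pt "15 0 0 0 0 0 0" --pt "15 0 0 0 0 0 0"

```text
time: 22.75
tcp_pos: [0.4269, 0.0404, 0.1323]
ee_rot: [-3.141, -0.445, -2.742]
ft_force: [-0.3, -0.6, 0.3]
gripper_width: 0.0259
finger_force: 40.0
```

```bash
python3 - <<'E'
from h import *
s=manip.sense();R=Ro.from_euler("xyz",s["ee_rot"]); b=np.radians(25.5)
print(s["time"],np.round(s["qd"],3),s["finger_force"],np.array(s["tcp_pos"])-R.apply([0,0,.019])+.09*R.apply([-np.cos(b),0,-np.sin(b)]))
p=viewer.snapshot("wrist")
for m in masks_of("brush",p)[:1]: print(m["bbox"])
print(manip.finish_job())
E
```

```text
22.75 [-0.001 -0.005  0.002  0.001 -0.001  0.001] 39.99972224235535 [0.51729227 0.07871961 0.1495193 ]
[237.6, 67.6, 319.4, 346.5]
the job is handed in; nothing more can be done
None
```

I handed the job in at about 23 s: both orange pastels lie flat in their rows, set down rather than dropped, and the brush is held level, bristles over the tray middle at about 15 cm; `finish_job()` returned no verdict.

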